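# Set and lock the red stop of a cutting gauge

## Task

Slide the stop with the red clamp knob along its rail until its white line is level with the yellow arrow clip on that rail, and lock it there by turning its red knob clockwise as far as it goes. Leave the other stop, with the blue knob, set and locked as it is, and let go.

Things in the scene. Friction and masses are not known exactly. Their poses are not given: they have to be found in the camera images.
- red_grip (a point): Middle of the red clamp knob's grip bar, on the knob's axis, 64 mm above the table. Bar: 50 mm along this point's y, 12 mm thick along its x, top 12 mm above this point, bottom 14 mm below, on a 32 mm red flange. Turns with the knob; z is up. It stands on the stop's dark carriage (56 mm along the rail, 44 across, top 36 mm above the table); a gripped knob carries the stop along.
- red_line (a point): Point on top of the red stop's carriage where its white line crosses the rail's middle, 36 mm above the table, straight below the knob's axis. Its y axis runs along the rail, its x axis level across it away from the robot, z up; it moves with the stop.
- mark (a point): Where red_line must come: over the middle of the red stop's rail, level with the arrow of its yellow clip, 36 mm above the table. The clip (22 mm wide, 19 mm high) is fixed on the robot's side of the rail, 21 to 50 mm from the rail's middle; the carriage passes it freely. The stop starts 60 to 200 mm from it, to its right seen from the robot.
- red_knob (a joint): Red knob's angle, rad: 0 = free (bar along the rail), growing clockwise seen from above to its end stop at 1.4 = locked. Starts within 0 to 0.15. From about 0.7 on it presses a brake on the rail and the stop no longer slides. Turning takes 0.1 to 0.2 N m; the knob stays where it is left. While free, the stop slides with about 1 N.
- blue_stop (a joint): Position in m of the other, blue-knobbed stop on its own, alike rail. It is set at its own yellow clip and locked, and must stay so. The rails lie side by side about 150 mm apart; either may be the nearer.
- blue_knob (a joint): Angle of the blue knob, rad, counted like the red one; it stands locked at about 1.4 and must stay so.

How it is judged:
By the outcome, as a careful person would: the job done as asked, in the order asked, and still so for the second after the job is handed in, with the robot touching nothing.
It also fails if it takes over 38 s, if anything falls off the work surface, if the arm or the gripper's body presses on something with over 40 N, if the wrist force passes 120 N, or if a joint passes its speed limit or range.

## Robot

A 6-joint arm with a two-finger parallel gripper is mounted at the origin on the work surface; the furniture and walls round the work are solid. World frame = base frame: x ahead of the robot, y to its left, z up, the work surface at z = 0. Lengths are in m, angles in rad, forces in N, time in s.
With the tool pointing down it reaches from about 0.3 to 0.75 m from the base axis. Payload 8.5 kg.
Tool frame: the origin (TCP) lies midway between the tips of the shut fingers; the grasp point (between the pads) lies 19 mm behind it; y points along the fingers, z is the direction in which the jaws open and shut, and the axes are right-handed (so a half turn about y gives the same grasp; the last joint's range is limited). The gripper opens to 85 mm and grips with 20 to 120 N. Pads are 22 mm wide; open, the fingers measure 114 mm over their backs; the gripper's body (76 mm by 85 mm) begins 54 mm behind the grasp point. The pads swing forward as they close: fully open they stand 13 mm farther back than shut.
Start: joints at [1.023, 0.381, 1.297, -0, 1.464, -0.215], TCP at [0.18, 0.52, 0.231] pointing down, gripper open.
Joint ranges: [-3.11, 3.11], [-0.89, 2.33], [0.22, 2.48], [-1.42, 4.56], [0.17, 2.85], [-2.88, 2.88]. Speed limits (rad/s): [2.39, 2.39, 3.14, 3.14, 3.14, 3.14].

## Interface

Orientations are given as [roll, pitch, yaw] about the fixed x, y, z axes, in that order (R = Rz(yaw) Ry(pitch) Rx(roll)).
In Python, from station import sense, get_image, sign_off gives the robot as it stands.
- The arm moves only by the tool jog_arm, never from a script. Its argument "plan" is text: rows parted by semicolons, each of 7 numbers parted by spaces: the shift along the tool's x, y, z in mm, then the turn, a rotation vector about the tool's x, y, z in rad, then the opening in per cent of the stroke, from 0 (shut) to 100 (fully open). A call has 1 to 5 rows; each row shifts and turns the commanded pose from where the row before left it, along the tool's axes as they then stand; what a row does not reach is not made up. A row lasts 1/8 s, in which the tool goes at most 62.5 mm and 10.7 degrees, less where a joint would pass 70% of its speed; a pose out of reach is approached as far as the arm can. A call is refused whole if a number of a shift passes 62.5 or a number of a turn 0.188, either way. A call with a gripper value outside its range is refused whole. The fingers move at their own pace and stop on an object; the grip force is fixed at half the most. Time passes only in rows, so rows that do not move let the fingers close. It gives the time, the measured TCP pose, the force and the opening at its end, in the units of the state.
- sense(): the state, without advancing time (a new reading comes with each control period).
- get_image(name): name is "scene" or "top" or "wrist"; returns a dict with "pixels" (384x512x3 uint8, red, green, blue), "depth" (384x512 float32, m along the optical axis (not along the pixel's ray), 0 where there is no reading), "fx", "fy", "cx", "cy" (pixels), "distortion" ([k1, k2, p1, p2, k3] as OpenCV has them; the pictures are not rectified), "cam_to_world" (4x4, takes a point from camera to world coordinates). Camera axes: x right, y down, z forward; pixel columns grow to the right and rows downward; lengths in m; the calibration is good to about 2 mm. A picture is of the moment at which its call begins.
- sign_off(): hands the job in, once; it reports no verdict.
The state is a dict: "clock": time; "qpos": joint angles; "qvel": joint speeds; "joint_torque": joint torques, N m; "tcp_pos": TCP position; "tool_rot": TCP orientation; "force": force on the tool from outside, world axes, zero at the start; "ft_torque": the same for the moment, N m; "finger_gap": opening from 0.0 (shut) to 1.0 (fully open).
Only numpy, scipy, OpenCV 4.12 (cv2) and the standard library are available. Lean on these libraries where they do the work, as an engineer would, in place of code of your own. Each camera call takes 0.05 s, during which the arm holds its last target.

## Working session

There is one attempt and no reset: what is moved stays moved. The work goes in short steps, Python scripts to look and compute and a tool call to move; the robot and the scene stay as the last step left them, time stands still between calls to the robot, and variables do not carry over. Pictures are saved under pics/ and viewed, and the job is handed in when it is done.

Besides the shell and the picture viewer there is one more tool, called after "Request:" as name(argument=value, ...) on one line, values as JSON. jog_arm: Moves the arm, as the interface text tells. Its arguments: {"type":"object","properties":{"plan":{"type":"string"}},"required":["plan"]}

```bash
mkdir -p pics; python3 - <<'E'
from station import sense,get_image
import cv2,pickle
s=sense();print({k:s[k] for k in('clock','tcp_pos','tool_rot','finger_gap','force')})
for n in("scene","top"):
    d=get_image(n);pickle.dump(d,open(n+'.pkl','wb'));cv2.imwrite(f'pics/{n}0.png',d['pixels'][:,:,::-1])
E
```

```text
{'clock': 0.0, 'tcp_pos': array([0.17951643, 0.51957509, 0.23072294]), 'tool_rot': array([-1.57220375e+00,  3.45911891e-04, -3.32794386e-01]), 'finger_gap': 1.001368353794009, 'force': array([ 0.38589314, -0.29850682, -0.73995652])}
```

View pics/top0.png

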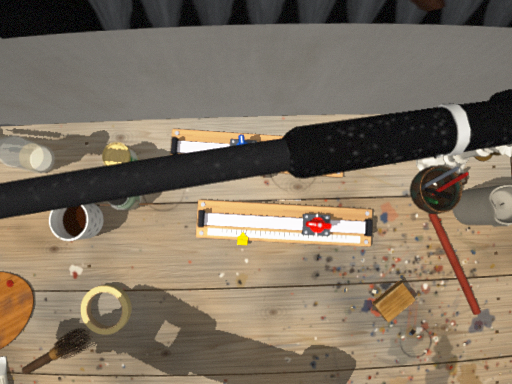

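View pics/scene0.png

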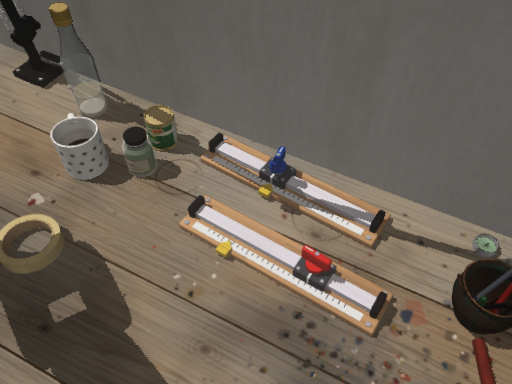

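The top view shows the red knob at (318,225) and its yellow clip at (243,239). The blue stop, at (240,140), is partly hidden. The scene view shows both rails clearly, with the red one nearer. Next I'll turn these into positions.

```bash
cat > h.py <<'E'
import numpy as np,cv2
def cloud(d):
    h,w=d['depth'].shape
    u,v=np.meshgrid(np.arange(w),np.arange(h))
    K=np.array([[d['fx'],0,d['cx']],[0,d['fy'],d['cy']],[0,0,1]])
    p=cv2.undistortPoints(np.stack([u,v],-1).reshape(-1,1,2).astype(np.float64),K,np.array(d['distortion'])).reshape(h,w,2)
    z=d['depth'];P=np.stack([p[...,0]*z,p[...,1]*z,z],-1)
    T=np.array(d['cam_to_world']);return P@T[:3,:3].T+T[:3,3]
def masks(d):
    hsv=cv2.cvtColor(d['pixels'],cv2.COLOR_RGB2HSV);H,S,V=[hsv[...,i].astype(int) for i in range(3)]
    return dict(red=((H<6)|(H>174))&(S>180)&(V>100),yel=(H>22)&(H<33)&(S>180)&(V>120),blue=(H>105)&(H<130)&(S>150)&(V>60),dark=V<70,white=(S<40)&(V>190))
E
python3 - <<'E'
from h import *
import pickle
for n in("scene","top"):
    d=pickle.load(open(n+'.pkl','rb'));W=cloud(d);m=masks(d)
    print(n,'cam',np.array(d['cam_to_world'])[:3,3].round(3),d['fx'])
    for c in('red','yel','blue'):
        k,l,st,ce=cv2.connectedComponentsWithStats(m[c].astype(np.uint8))
        for i in range(1,k):
            if st[i,4]<12: continue
            q=W[(l==i)&(d['depth']>0)]
            if len(q)==0: continue
            print(c,ce[i].round(1),st[i,4],'med',np.median(q,0).round(4),'min',q.min(0).round(3),'max',q.max(0).round(3))
            if c=='red':
                t=q[(q[:,2]>0.070)&(q[:,2]<.082)]
                if len(t)>8:
                    mm=t.mean(0);e,v=np.linalg.eigh(np.cov(t[:,:2].T));print('  top',len(t),mm.round(4),v[:,1].round(3),np.ptp((t[:,:2]-mm[:2])@v,axis=0).round(3),'mid',((t[:,:2].max(0)+t[:,:2].min(0))/2).round(4))
E
```

```text
scene cam [ 0.067 -0.255  0.71 ] 491.41057795791045
red [318.2 257. ] 167 med [ 0.4632 -0.1466  0.0747] min [ 0.458 -0.163  0.063] max [ 0.471 -0.116  0.079]
  top 150 [ 0.4636 -0.1435  0.0748] [0.089 0.996] [0.011 0.047] mid [ 0.4648 -0.1398]
red [312.4 266.5] 113 med [ 0.4582 -0.1388  0.0503] min [ 0.452 -0.153  0.046] max [ 0.466 -0.126  0.054]
blue [277.2 157.7] 55 med [0.6205 0.0037 0.0759] min [ 0.602 -0.001  0.048] max [0.645 0.021 0.078]
top cam [ 0.479 -0.01   0.902] 423.99865535468604
red [451.9 182. ] 120 med [ 0.5405 -0.4023  0.1009] min [ 0.527 -0.408  0.037] max [ 0.554 -0.398  0.156]
  top 10 [ 0.5349 -0.4009  0.0752] [-0.847 -0.532] [0.002 0.007] mid [ 0.5343 -0.4006]
red [454.4 262.9] 532 med [ 0.3746 -0.441   0.018 ] min [ 0.261 -0.493  0.01 ] max [ 0.48  -0.391  0.023]
red [318.1 224.7] 199 med [ 0.4653 -0.1403  0.0711] min [ 0.451 -0.165  0.035] max [ 0.481 -0.115  0.079]
  top 100 [ 0.4654 -0.1406  0.0754] [0.129 0.992] [0.012 0.046] mid [ 0.4667 -0.1391]
red [  9.5 283.1] 29 med [0.3549 0.5234 0.0096] min [0.348 0.517 0.005] max [0.361 0.531 0.014]
yel [242.1 239.5] 104 med [0.4388 0.0123 0.0194] min [0.43  0.002 0.015] max [0.453 0.023 0.024]
blue [241.2 141.2] 46 med [0.6355 0.0056 0.0759] min [ 0.519 -0.006  0.037] max [0.647 0.017 0.676]
```

```bash
python3 - <<'E'
import pickle,cv2
d=pickle.load(open('top.pkl','rb'));p=d['pixels'][190:260,185:385,::-1]
cv2.imwrite('pics/top0c.png',cv2.resize(p,None,fx=4,fy=4,interpolation=cv2.INTER_NEAREST))
d=pickle.load(open('scene.pkl','rb'));p=d['pixels'][185:335,170:400,::-1]
cv2.imwrite('pics/sc0c.png',cv2.resize(p,None,fx=3.4,fy=3.4,interpolation=cv2.INTER_NEAREST))
E
```

```text
(no output)
```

View pics/top0c.png

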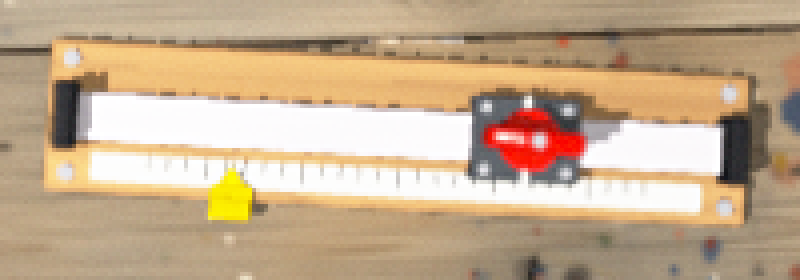

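View pics/sc0c.png

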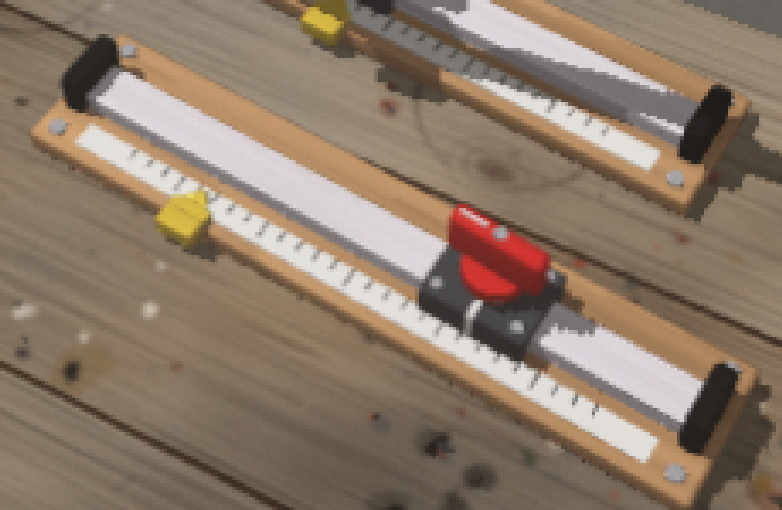

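```bash
python3 - <<'E'
from h import *
import pickle
d=pickle.load(open('top.pkl','rb'));W=cloud(d);m=masks(d)
k,l,st,ce=cv2.connectedComponentsWithStats(((m['white'])&(d['depth']>0)).astype(np.uint8))
for i in range(1,k):
    if st[i,4]<150 or not(180<ce[i][0]<390 and 190<ce[i][1]<260):continue
    q=W[l==i];mm=q.mean(0);e,v=np.linalg.eigh(np.cov(q[:,:2].T));r=(q[:,:2]-mm[:2])@v
    print(ce[i].round(0),st[i],mm.round(4),np.median(q[:,2]).round(4),v[:,1].round(4),np.ptp(r,axis=0).round(3))
# wood board: z between; carriage
R=np.s_[190:260,185:385]
w=W[R];z=w[...,2];V=d['pixels'][R].max(-1)
c=(z>.031)&(z<.04)&(V<120)
q=w[c]; q=q[(q[:,1]<-.09)&(q[:,1]>-.18)]
rect=cv2.minAreaRect((q[:,:2]*1000).astype(np.float32));print('carr',len(q),rect)
y=m['yel'][R];q=w[y];print('yel',cv2.minAreaRect((q[:,:2]*1000).astype(np.float32)))
q=q[np.argsort(-q[:,0])];print(q[:14].round(4))
E
```

```text
[254. 221.] [ 206  213   97   17 1163] [ 0.477  -0.0144  0.0263] 0.0268 [0.085  0.9964] [0.025 0.198]
[349. 227.] [330 220  35  14 369] [ 0.4594 -0.21    0.0263] 0.027 [0.0134 0.9999] [0.028 0.079]
[283. 235.] [207 228 153  15 993] [ 0.4454 -0.0739  0.0163] 0.0159 [0.0879 0.9961] [0.017 0.32 ]
carr 206 ((466.4461975097656, -140.31700134277344), (56.3493766784668, 42.02809143066406), 84.94050598144531)
yel ((455.2441711425781, 7.900493621826172), (22.565900802612305, 54.485389709472656), 75.14092254638672)
[[ 0.4787 -0.01    0.9017]
 [ 0.4531  0.01    0.0209]
 [ 0.4531  0.0122  0.0179]
 [ 0.4511  0.0143  0.0185]
 [ 0.451   0.0122  0.0193]
 [ 0.451   0.0101  0.0193]
 [ 0.4509  0.0081  0.0194]
 [ 0.449   0.0101  0.0217]
 [ 0.449   0.0123  0.019 ]
 [ 0.4489  0.0144  0.0168]
 [ 0.4488  0.0081  0.018 ]
 [ 0.4471  0.0185  0.0193]
 [ 0.447   0.0165  0.0188]
 [ 0.447   0.0144  0.02  ]]
```

```bash
python3 - <<'E'
from h import *
import pickle
d=pickle.load(open('top.pkl','rb'));W=cloud(d)
m=(W[...,2]>.3)&(d['depth']>0)
for c in range(0,512,40):
    q=W[:,c][m[:,c]]
    if len(q): q=q[q[:,2]<.89]; print(c,len(q),q.min(0).round(3) if len(q) else'',q.max(0).round(3) if len(q) else '')
d=pickle.load(open('scene.pkl','rb'));W=cloud(d);m=(W[...,2]>.08)&(d['depth']>0)
for r in range(0,384,40):
  for c in range(0,512,40):
    if m[r,c]:print((c,r),W[r,c].round(2),end=' ')
w=get=None
from station import get_image
w=get_image('wrist');cv2.imwrite('pics/w0.png',w['pixels'][:,:,::-1]);print(np.array(w['cam_to_world']).round(3))
E
```

```text
0 98 [0.483 0.116 0.304] [0.73  0.37  0.699]
40 96 [0.486 0.096 0.306] [0.731 0.303 0.696]
80 94 [0.49  0.076 0.301] [0.731 0.241 0.693]
120 91 [0.492 0.056 0.3  ] [0.73  0.18  0.691]
160 89 [0.495 0.036 0.3  ] [0.73  0.12  0.688]
200 85 [0.498 0.016 0.305] [0.73  0.06  0.685]
240 85 [ 0.502 -0.005  0.3  ] [0.73  0.001 0.682]
280 84 [ 0.505 -0.058  0.302] [ 0.731 -0.026  0.678]
320 102 [ 0.503 -0.117  0.3  ] [ 0.731 -0.047  0.682]
360 100 [ 0.507 -0.178  0.301] [ 0.731 -0.069  0.679]
400 97 [ 0.511 -0.239  0.301] [ 0.731 -0.093  0.675]
440 103 [ 0.514 -0.302  0.301] [ 0.73  -0.118  0.671]
480 98 [ 0.518 -0.369  0.301] [ 0.73  -0.145  0.668]
(0, 0) [0.61 0.58 0.22] (40, 0) [0.73 0.63 0.15] (80, 0) [0.73 0.51 0.18] (120, 0) [0.73 0.4  0.21] (160, 0) [0.73 0.3  0.24] (200, 0) [0.73 0.22 0.26] (240, 0) [0.73 0.14 0.28] (280, 0) [0.73 0.06 0.3 ] (320, 0) [ 0.73 -0.    0.32] (360, 0) [ 0.73 -0.06  0.33] (400, 0) [ 0.73 -0.12  0.35] (440, 0) [ 0.73 -0.17  0.36] (480, 0) [ 0.73 -0.22  0.37] (80, 40) [0.64 0.44 0.17] (120, 40) [0.73 0.43 0.11] (160, 40) [0.73 0.32 0.15] (200, 40) [0.73 0.23 0.18] (240, 40) [0.73 0.14 0.21] (280, 40) [0.73 0.06 0.23] (320, 40) [ 0.73 -0.01  0.25] (360, 40) [ 0.73 -0.08  0.27] (400, 40) [ 0.73 -0.13  0.29] (440, 40) [ 0.73 -0.19  0.31] (480, 40) [ 0.73 -0.24  0.32] (80, 80) [0.6  0.43 0.1 ] (200, 80) [0.73 0.24 0.09] (240, 80) [0.73 0.14 0.12] (280, 80) [0.73 0.06 0.15] (320, 80) [ 0.73 -0.02  0.18] (360, 80) [ 0.73 -0.09  0.2 ] (400, 80) [ 0.73 -0.15  0.23] (440, 80) [ 0.73 -0.21  0.25] (480, 80) [ 0.73 -0.26  0.26] (80, 120) [0.52 0.37 0.08] (320, 120) [ 0.73 -0.03  0.09] (360, 120) [ 0.73 -0.1   0.12] (400, 120) [ 0.73 -0.17  0.15] (440, 120) [ 0.73 -0.23  0.17] (480, 120) [ 0.73 -0.28  0.2 ] (440, 160) [ 0.73 -0.25  0.09] (480, 160) [ 0.73 -0.31  0.12] [[ 0.328  0.897  0.295  0.105]
 [ 0.945 -0.311 -0.104  0.545]
 [-0.002  0.313 -0.95   0.373]
 [ 0.     0.     0.     1.   ]]
```

View pics/w0.png

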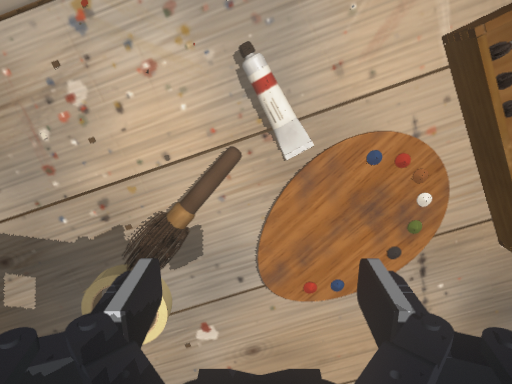

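The top view includes a boom at z≈0.67, which is well above the tool. The wrist view shows only low clutter under the start pose. I'll turn the tool first, then go across.

Request:
jog_arm(plan="0 0 0 0 0.17 0 50; 0 0 0 0 0.17 0 50; 0 0 0 0 0.17 0 50; 0 0 0 0 0.17 0 50; 0 0 0 0 0.17 0 50")

```text
clock: 0.78
tcp_pos: [0.1796, 0.5197, 0.231]
tool_rot: [-1.571, -0.0, -1.188]
force: [-0.7, 0.6, -0.6]
finger_gap: 0.502
```

Request:
jog_arm(plan="0 0 0 0 0.17 0 50; 0 0 0 0 0.17 0 50; 0 0 0 0 0.166 0 50; 0 0 0 0 0 0 50")

```text
clock: 1.27
tcp_pos: [0.1796, 0.5197, 0.2311]
tool_rot: [-1.571, -0.001, -1.687]
force: [0.1, 0.3, 0.2]
finger_gap: 0.499
```

Request:
jog_arm(plan="50 0 29 0 0 0 50; 50 0 29 0 0 0 50; 50 0 29 0 0 0 50; 50 0 29 0 0 0 50; 50 0 29 0 0 0 50")

```text
clock: 1.9
tcp_pos: [0.2946, 0.2529, 0.2314]
tool_rot: [-1.57, 0.0, -1.684]
force: [1.4, 0.3, -0.4]
finger_gap: 0.502
```

Request:
jog_arm(plan="50 0 29 0 0 0 50; 50 0 29 0 0 0 50; 50 0 29 0 0 0 50; 50 0 29 0 0 0 50; 50 0 29 0 0 0 50")

```text
clock: 2.52
tcp_pos: [0.4092, -0.0128, 0.2315]
tool_rot: [-1.57, 0.0, -1.685]
force: [0.6, 1.1, 0.2]
finger_gap: 0.497
```

Request:
jog_arm(plan="50 0 30 0 0 0 50; 50 0 30 0 0 0 50; 22 0 11 0 0 0 50; 0 0 0 0 0 0 50")

```text
clock: 3.02
tcp_pos: [0.4649, -0.1411, 0.2309]
tool_rot: [-1.572, 0.0, -1.688]
force: [0.1, 0.9, -0.3]
finger_gap: 0.497
```

```bash
python3 - <<'E'
from h import *
from station import *
import pickle
for n in('wrist','top'):
    d=get_image(n);pickle.dump(d,open(n+'1.pkl','wb'));cv2.imwrite(f'pics/{n}1.png',d['pixels'][:,:,::-1])
    W=cloud(d);m=masks(d)
    q=W[m['red']&(W[...,2]>.069)&(W[...,2]<.083)&(d['depth']>0)]
    q=q[(abs(q[:,0]-.466)<.04)&(abs(q[:,1]+.14)<.05)]
    if len(q)>20: print(n,len(q),q.mean(0).round(4),cv2.minAreaRect((q[:,:2]*1000).astype(np.float32)))
s=sense();print(s['clock'],s['tcp_pos'],s['tool_rot'],s['qpos'])
E
```

```text
wrist 442 [ 0.4672 -0.1417  0.0743] ((467.39776611328125, -140.50503540039062), (47.2919807434082, 10.154582023620605), 83.02974700927734)
top 26 [ 0.4681 -0.1213  0.0749] ((468.1612854003906, -122.22579193115234), (12.166598320007324, 11.753329277038574), 88.0574951171875)
3.125 [ 0.4644525  -0.13923557  0.23128082] [-1.57140549e+00  5.69154534e-04 -1.68685281e+00] [-5.36175155e-01  2.66765802e-01  1.46963964e+00  2.74926443e-04
  1.40597555e+00 -4.20164061e-01]
```

View pics/wrist1.png

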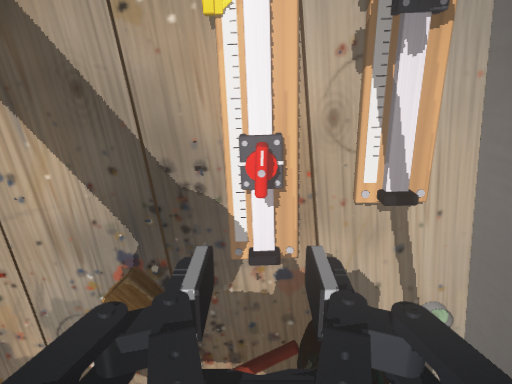

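The wrist view shows the red bar at (262,170), aligned between the fingers and centred at about (0.467, −0.1405). I'll make a small sideways correction and descend.

Request:
jog_arm(plan="1 45 2.5 0 0 0 50; 0 45 0 0 0.004 0 50; 0 45 0 0 0 0 50; 0 25 0 0 0 0 50; 0 10 0 0 0 0 50")

```text
clock: 3.75
tcp_pos: [0.4667, -0.1401, 0.0607]
tool_rot: [-1.572, 0.001, -1.69]
force: [-0.0, -0.5, -0.5]
finger_gap: 0.494
```

Request:
jog_arm(plan="0 8 0 0 0 0 50; 0 0 0 0 0 0 50")

```text
clock: 4.0
tcp_pos: [0.4674, -0.1414, 0.0537]
tool_rot: [-1.57, -0.0, -1.692]
force: [1.0, -0.1, -0.5]
finger_gap: 0.502
```

```bash
python3 - <<'E'
from h import *
from station import *
d=get_image('wrist');cv2.imwrite('pics/w2.png',d['pixels'][:,:,::-1])
d=get_image('scene');cv2.imwrite('pics/s2.png',cv2.resize(d['pixels'][150:340,170:410,::-1],None,fx=3,fy=3))
s=sense();print(s['clock'],s['tcp_pos'],s['tool_rot'],s['force'])
E
```

```text
4.1 [ 0.46763025 -0.14170899  0.05405214] [-1.56953560e+00 -5.18601786e-04 -1.69259254e+00] [0.17820466 0.70672176 0.74044578]
```

View pics/w2.png

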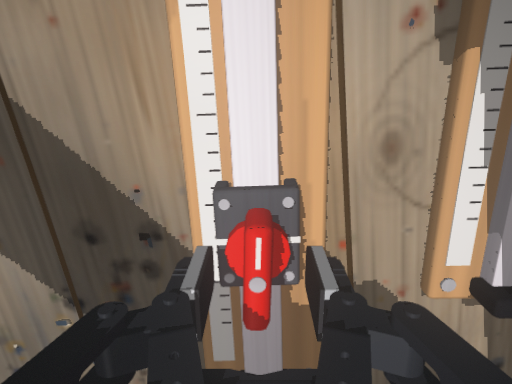

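View pics/s2.png

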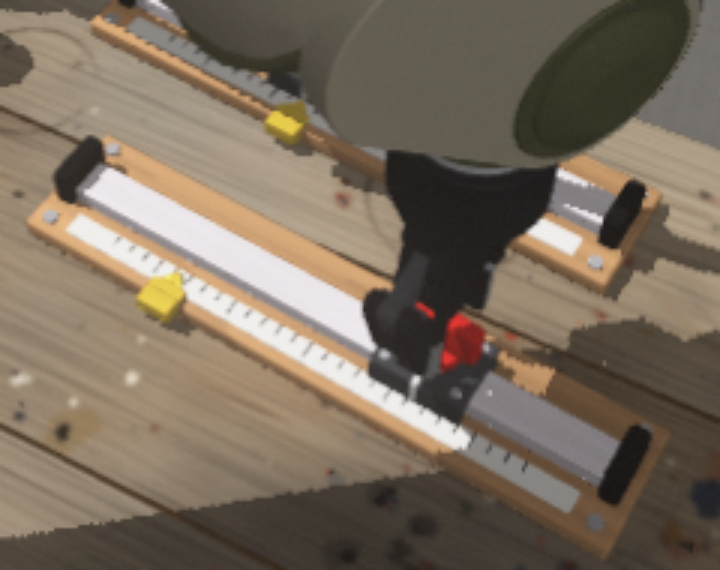

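The bar sits between the fingers and they are clear of the flange. Closing.

Request:
jog_arm(plan="0 0 0 0 0 0 0; 0 0 0 0 0 0 0; 0 0 0 0 0 0 0; 0 0 0 0 0 0 0; 0 0 0 0 0 0 0")

```text
clock: 4.72
tcp_pos: [0.4667, -0.1416, 0.0539]
tool_rot: [-1.572, -0.0, -1.693]
force: [-4.8, 0.5, 8.0]
finger_gap: 0.129
```

Request:
jog_arm(plan="-20 0 -0.7 0 0 0 0; -35 0 -1.2 0 0 0 0; -35 0 -1.2 0 0 0 0; -35 0 -1.2 0 0 0 0; -20 0 -0.6 0 0 0 0")

```text
clock: 5.35
tcp_pos: [0.4792, 0.0043, 0.0539]
tool_rot: [-1.572, -0.0, -1.692]
force: [-6.5, -1.4, 9.0]
finger_gap: 0.133
```

Request:
jog_arm(plan="0 0 0 0 0 0 0; 0 0 0 0 0 0 0")

```text
clock: 5.6
tcp_pos: [0.4791, 0.0035, 0.0539]
tool_rot: [-1.573, 0.0, -1.692]
force: [-6.4, 2.1, 9.1]
finger_gap: 0.121
```

```bash
python3 - <<'E'
from h import *
from station import *
import pickle
for n,(a,b,c,e,f) in dict(wrist=(0,384,0,512,1.5),scene=(150,340,170,410,3),top=(190,260,185,385,4)).items():
    d=get_image(n);pickle.dump(d,open(n+'3.pkl','wb'));cv2.imwrite(f'pics/{n}3.png',cv2.resize(d['pixels'][a:b,c:e,::-1],None,fx=f,fy=f))
s=sense();print(s['clock'],s['tcp_pos'],s['tool_rot'],s['force'],s['finger_gap'])
E
```

```text
5.75 [0.47904697 0.00325719 0.05387483] [-1.57275377e+00  2.07300099e-04 -1.69247733e+00] [-5.6286597   0.97226963  9.46140945] 0.12955752754211855
```

View pics/wrist3.png

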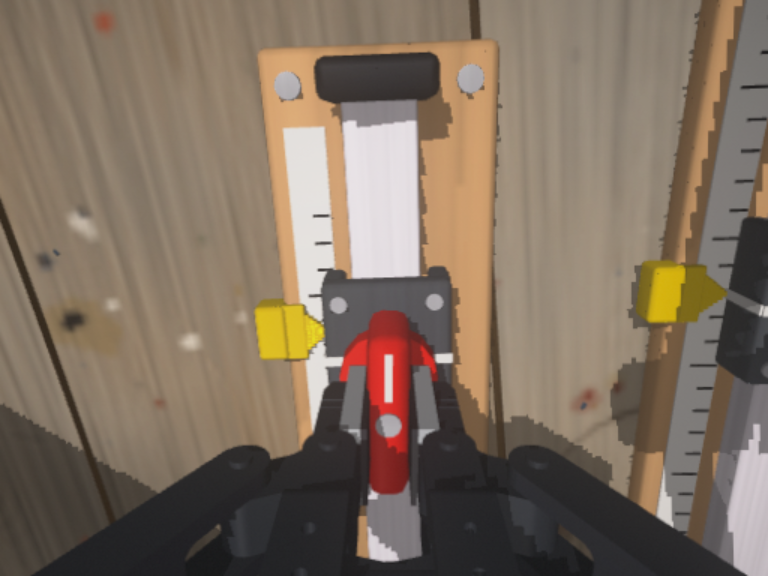

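View pics/scene3.png

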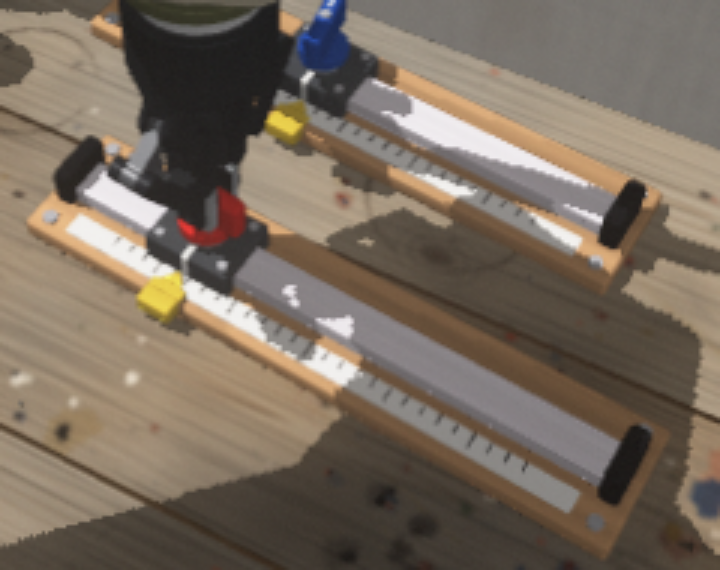

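View pics/top3.png

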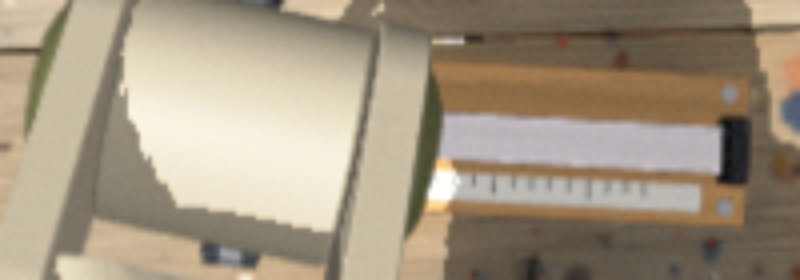

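The wrist view shows the white line at about (221–296, 239) in original pixels and the arrow tip at (217,221), so it is still short of the mark. Next I'll measure the gap.

```bash
cat > meas.py <<'E'
from h import *
import pickle,sys
D=np.array([.0876,.9962]);N=np.array([.9962,-.0876]);O=np.array([.4665,-.1404])
def meas(d,n):
    W=cloud(d);ok=d['depth']>0
    S=(W[...,:2]-O)@D;T=(W[...,:2]-O)@N;z=W[...,2];m=masks(d)
    hsv=cv2.cvtColor(d['pixels'],cv2.COLOR_RGB2HSV).astype(int)
    y=(hsv[...,0]>18)&(hsv[...,0]<36)&(hsv[...,1]>150)&ok&(T<-.01)&(T>-.06)&(z>.013)&(z<.024)&(abs(S-.15)<.03)
    if y.sum()>5:
        s,t=S[y],T[y]; print(n,'yel n',y.sum(),'s',s.min().round(4),s.max().round(4),'mean',s.mean().round(4),'z',np.median(z[y]).round(4))
        for lo in np.arange(-.05,-.018,.004):
            k=(t>=lo)&(t<lo+.004)
            if k.sum()>2: print('   t%.3f n%d mid %.4f w %.4f z%.4f'%(lo,k.sum(),(s[k].max()+s[k].min())/2,np.ptp(s[k]),np.median(z[y][k])))
    top=ok&(z>.0335)&(z<.0385)&(abs(T)<.024)&(abs(S-.15)<.05)
    l=top&(hsv[...,1]<60)&(hsv[...,2]>150)
    for sd in(-1,1):
        k=l&(np.sign(T)==sd)&(abs(T)>.014)
        if k.sum()>1: print(n,'line side',sd,k.sum(),'s',S[k].mean().round(4),'sd',S[k].std().round(4),'t',T[k].mean().round(4))
    k=top&(hsv[...,2]<130)
    print(n,'carriage s',S[k].min().round(4),S[k].max().round(4),'t',T[k].min().round(4),T[k].max().round(4))
if __name__=='__main__':
    for n in('wrist','scene','top'):
        meas(pickle.load(open(n+sys.argv[1]+'.pkl','rb')),n)
E
python3 meas.py 3
python3 - <<'E'
from meas import *
d=pickle.load(open('top.pkl','rb'));meas(d,'top0')
E
```

```text
wrist yel n 1397 s 0.1382 0.1606 mean 0.1502 z 0.0178
   t-0.050 n154 mid 0.1496 w 0.0214 z0.0183
   t-0.046 n268 mid 0.1494 w 0.0224 z0.0185
   t-0.042 n277 mid 0.1498 w 0.0215 z0.0183
   t-0.038 n260 mid 0.1496 w 0.0215 z0.0175
   t-0.034 n249 mid 0.1495 w 0.0222 z0.0175
   t-0.030 n141 mid 0.1496 w 0.0145 z0.0172
   t-0.026 n48 mid 0.1498 w 0.0079 z0.0172
wrist line side -1 150 s 0.1554 sd 0.0106 t -0.0171
wrist line side 1 163 s 0.1573 sd 0.0106 t 0.0183
wrist carriage s 0.1351 0.1741 t -0.0207 0.0231
scene yel n 153 s 0.1397 0.1615 mean 0.1493 z 0.0193
   t-0.050 n36 mid 0.1497 w 0.0201 z0.0193
   t-0.046 n26 mid 0.1508 w 0.0213 z0.0199
   t-0.042 n24 mid 0.1499 w 0.0203 z0.0196
   t-0.038 n30 mid 0.1506 w 0.0211 z0.0193
   t-0.034 n12 mid 0.1491 w 0.0143 z0.0189
   t-0.030 n8 mid 0.1498 w 0.0067 z0.0190
   t-0.026 n3 mid 0.1506 w 0.0017 z0.0192
scene line side -1 23 s 0.149 sd 0.0137 t -0.0178
scene carriage s 0.1174 0.1752 t -0.0235 0.0208
top0 yel n 108 s 0.1391 0.1608 mean 0.1498 z 0.0193
   t-0.050 n22 mid 0.1495 w 0.0208 z0.0200
   t-0.046 n21 mid 0.1498 w 0.0209 z0.0196
 
[... 284 characters left out ...]
.pkl','rb')),n)
    ~~~~^^^^^^^^^^^^^^^^^^^^^^^^^^^^^^^^^^^^^^^^^^^^^^^^
  File "meas.py", line 20, in meas
    print(n,'carriage s',S[k].min().round(4),S[k].max().round(4),'t',T[k].min().round(4),T[k].max().round(4))
                         ~~~~~~~~^^
    return umr_minimum(a, axis, None, out, keepdims, initial, where)
ValueError: zero-size array to reduction operation minimum which has no identity
Traceback (most recent call last):
  File "meas.py", line 20, in meas
    print(n,'carriage s',S[k].min().round(4),S[k].max().round(4),'t',T[k].min().round(4),T[k].max().round(4))
                         ~~~~~~~~^^
ValueError: zero-size array to reduction operation minimum which has no identity
```

```bash
python3 - <<'E'
s=open('meas.py').read()
s=s.replace("k=l&(np.sign(T)==sd)&(abs(T)>.014)","k=l&(np.sign(T)==sd)&(abs(T)>.014)&(abs(S-C)<.009)").replace("def meas(d,n):","def meas(d,n,C=.146):").replace("print(n,'carr","if k.any(): print(n,'carr")
s=s.replace("meas(pickle.load(open(n+sys.argv[1]+'.pkl','rb')),n)","meas(pickle.load(open(n+sys.argv[1]+'.pkl','rb')),n,float(sys.argv[2]))")
open('meas.py','w').write(s)
E
python3 meas.py 3 .146|grep line
python3 -c "
from meas import *
d=pickle.load(open('wrist3.pkl','rb'));W=cloud(d)
for u,v in((222,239),(225,239),(228,239),(292,238),(297,238),(300,238)):
  p=W[v,u];print(u,v,p.round(4),((p[:2]-O)@D).round(4),d['pixels'][v-3:v+4,u].tolist())
"
```

```text
wrist line side -1 80 s 0.1456 sd 0.0011 t -0.0184
wrist line side 1 72 s 0.1456 sd 0.0011 t 0.0201
scene line side -1 15 s 0.1466 sd 0.0014 t -0.0188
222 239 [0.4612 0.0068 0.0347] 0.1461 [[94, 91, 91], [94, 90, 92], [211, 205, 200], [226, 223, 219], [227, 224, 221], [227, 224, 221], [227, 224, 221]]
225 239 [0.463  0.0073 0.0363] 0.1469 [[93, 90, 91], [107, 103, 103], [211, 205, 200], [226, 223, 220], [227, 223, 221], [227, 223, 221], [227, 223, 220]]
228 239 [0.4644 0.0068 0.0356] 0.1465 [[95, 85, 86], [112, 98, 98], [204, 182, 177], [216, 186, 181], [214, 181, 176], [209, 145, 141], [199, 108, 104]]
292 238 [0.4974 0.0035 0.0358] 0.146 [[105, 101, 102], [222, 219, 215], [225, 221, 218], [225, 221, 218], [225, 222, 218], [225, 221, 218], [225, 221, 217]]
297 238 [0.5    0.0032 0.0359] 0.146 [[135, 131, 130], [222, 218, 216], [224, 220, 217], [225, 221, 218], [224, 221, 218], [225, 221, 218], [225, 220, 217]]
300 238 [0.5016 0.0028 0.0355] 0.1458 [[151, 144, 139], [222, 218, 215], [224, 220, 217], [224, 221, 218], [224, 220, 217], [224, 220, 217], [215, 211, 207]]
```

Request:
jog_arm(plan="-3.9 0 -0.1 0 0 0 0; 0 0 0 0 0 0 0; 0 0 -0.2 0 0.15 0 0; 0 0 -0.2 0 0.15 0 0; 0 0 -0.2 0 0.15 0 0")

```text
clock: 6.38
tcp_pos: [0.4785, 0.0073, 0.0539]
tool_rot: [-1.573, -0.001, -2.147]
force: [-8.3, 1.7, 11.3]
finger_gap: 0.129
```

Request:
jog_arm(plan="0 0 0 0 0 0 0; 0 0 0 0 0 0 0")

```text
clock: 6.62
tcp_pos: [0.4784, 0.0073, 0.0539]
tool_rot: [-1.574, -0.001, -2.143]
force: [-8.2, 1.1, 10.7]
finger_gap: 0.125
```

```bash
python3 - <<'E'
from h import *
from station import *
import pickle
for n,(a,b,c,e,f) in dict(wrist=(0,384,0,512,1.5),scene=(150,340,170,410,3)).items():
    d=get_image(n);pickle.dump(d,open(n+'4.pkl','wb'));cv2.imwrite(f'pics/{n}4.png',cv2.resize(d['pixels'][a:b,c:e,::-1],None,fx=f,fy=f))
s=sense();print(s['clock'],s['tcp_pos'],s['tool_rot'],s['force'],s['ft_torque'],s['finger_gap'])
E
cp top.pkl top4.pkl
python3 meas.py 4 .15
```

```text
6.725 [0.47848054 0.00728638 0.05387148] [-1.57343158e+00 -9.71140106e-04 -2.14281147e+00] [-7.59089435  1.06825575 11.42522568] [ 0.17583339  1.27034309 -0.1567564 ] 0.1261205651296613
wrist yel n 1169 s 0.1365 0.1608 mean 0.1505 z 0.0179
   t-0.050 n113 mid 0.1497 w 0.0213 z0.0182
   t-0.046 n239 mid 0.1499 w 0.0218 z0.0183
   t-0.042 n259 mid 0.1499 w 0.0218 z0.0183
   t-0.038 n242 mid 0.1486 w 0.0242 z0.0174
   t-0.034 n202 mid 0.1504 w 0.0197 z0.0174
   t-0.030 n114 mid 0.1509 w 0.0170 z0.0173
wrist line side -1 3 s 0.1503 sd 0.0001 t -0.0185
wrist line side 1 20 s 0.1486 sd 0.0007 t 0.0175
wrist carriage s 0.1214 0.1772 t -0.0206 0.0233
scene yel n 150 s 0.1394 0.16 mean 0.1493 z 0.0194
   t-0.050 n38 mid 0.1496 w 0.0199 z0.0193
   t-0.046 n29 mid 0.1500 w 0.0199 z0.0202
   t-0.042 n22 mid 0.1494 w 0.0200 z0.0201
   t-0.038 n26 mid 0.1497 w 0.0187 z0.0190
   t-0.034 n17 mid 0.1504 w 0.0143 z0.0197
   t-0.030 n6 mid 0.1498 w 0.0063 z0.0172
   t-0.026 n3 mid 0.1502 w 0.0027 z0.0188
scene line side -1 12 s 0.1499 sd 0.0014 t -0.0194
scene carriage s 0.121 0.1783 t -0.0239 0.0218
top yel n 108 s 0.1391 0.1608 mean 0.1498 z 0.0193
   t-0.050 n22 mid 0.1495 w 0.0208 z0.0200
   t-0.046 n21 mid 0.1498 w 0.0209 z0.0196
   t-0.042 n22 mid 0.1500 w 0.0208 z0.0190
   t-0.038 n22 mid 0.1503 w 0.0209 z0.0188
   t-0.034 n14 mid 0.1504 w 0.0165 z0.0185
   t-0.030 n6 mid 0.1496 w 0.0062 z0.0193
```

View pics/wrist4.png

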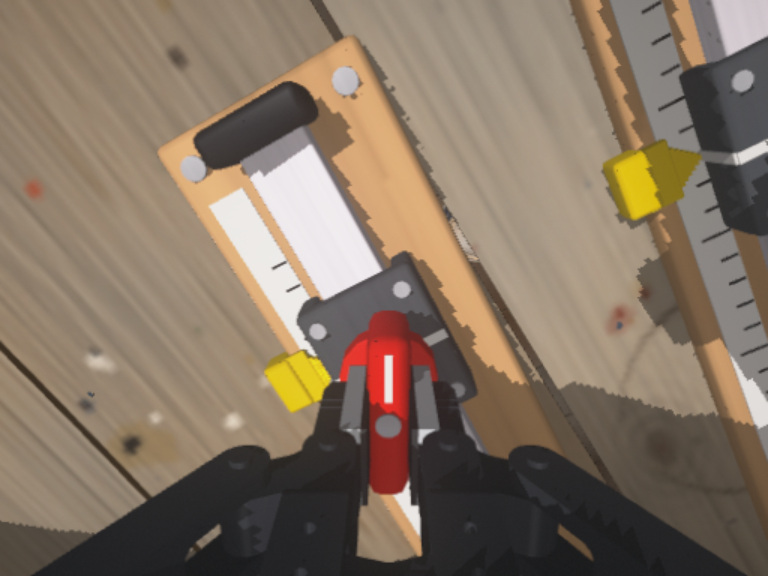

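View pics/scene4.png

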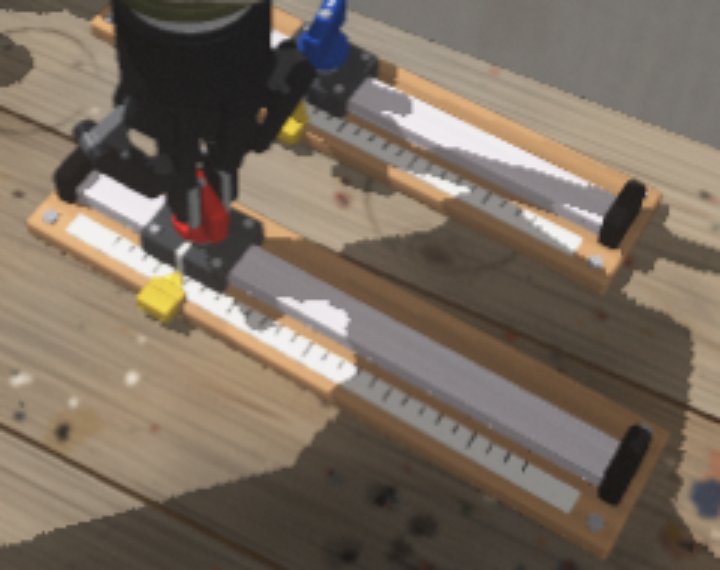

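The line is now about 0 to 0.5 mm short of the arrow, by both the scene and wrist views. I'll nudge it 0.3 mm and continue clockwise.

Request:
jog_arm(plan="-0.3 0 -0.1 0 0 0 0; 0 0 -0.2 0 0.15 0 0; 0 0 -0.2 0 0.15 0 0; 0 0 -0.2 0 0.15 0 0; 0 0 -0.2 0 0.15 0 0")

```text
clock: 7.35
tcp_pos: [0.4776, 0.0084, 0.0539]
tool_rot: [-1.573, -0.003, -2.747]
force: [-9.4, 2.2, 13.0]
finger_gap: 0.129
```

Request:
jog_arm(plan="0 0 -0.2 0 0.15 0 0; 0 0 -0.2 0 0.12 0 0; 0 0 0 0 0 0 0")

```text
clock: 7.72
tcp_pos: [0.4775, 0.0089, 0.0539]
tool_rot: [-1.572, -0.003, -3.014]
force: [-8.9, 2.4, 13.2]
finger_gap: 0.128
```

```bash
python3 - <<'E'
from h import *
from station import *
import pickle
for n,(a,b,c,e,f) in dict(wrist=(0,384,0,512,1.5),scene=(150,340,170,410,3)).items():
    d=get_image(n);pickle.dump(d,open(n+'5.pkl','wb'));cv2.imwrite(f'pics/{n}5.png',cv2.resize(d['pixels'][a:b,c:e,::-1],None,fx=f,fy=f))
s=sense();print(s['clock'],s['tcp_pos'],s['tool_rot'],s['force'],s['ft_torque'],s['finger_gap'])
E
cp top.pkl top5.pkl
python3 meas.py 5 .15|grep -v ' t-'
python3 -c "
from meas import *
d=pickle.load(open('wrist5.pkl','rb'));W=cloud(d);m=masks(d)
q=W[m['red']&(W[...,2]>.07)&(W[...,2]<.083)];print(len(q),cv2.minAreaRect((q[:,:2]*1000).astype(np.float32)))"
```

```text
7.825 [0.47748339 0.0089321  0.05394529] [-1.57246043 -0.00335034 -3.01266445] [-9.0486267   3.93386945 13.70589323] [ 0.57962866  1.54062659 -0.01674912] 0.12612122135869672
wrist carriage s 0.1212 0.1769 t -0.0205 0.0237
scene yel n 154 s 0.1398 0.1604 mean 0.1492 z 0.0193
scene line side -1 12 s 0.1502 sd 0.0012 t -0.0186
scene carriage s 0.1211 0.1772 t -0.0239 0.0208
top yel n 108 s 0.1391 0.1608 mean 0.1498 z 0.0193
2082 ((481.34576416015625, 7.635693550109863), (49.13364028930664, 11.7232027053833), 7.8118181228637695)
```

View pics/wrist5.png

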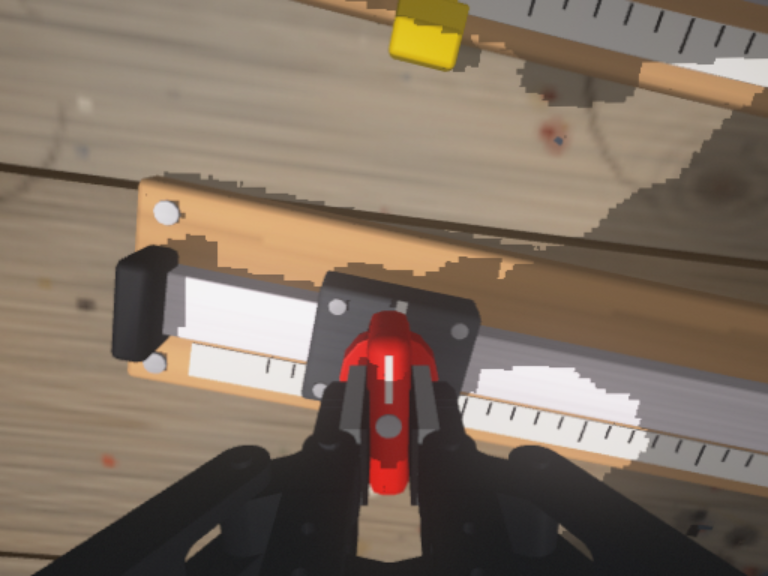

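View pics/scene5.png

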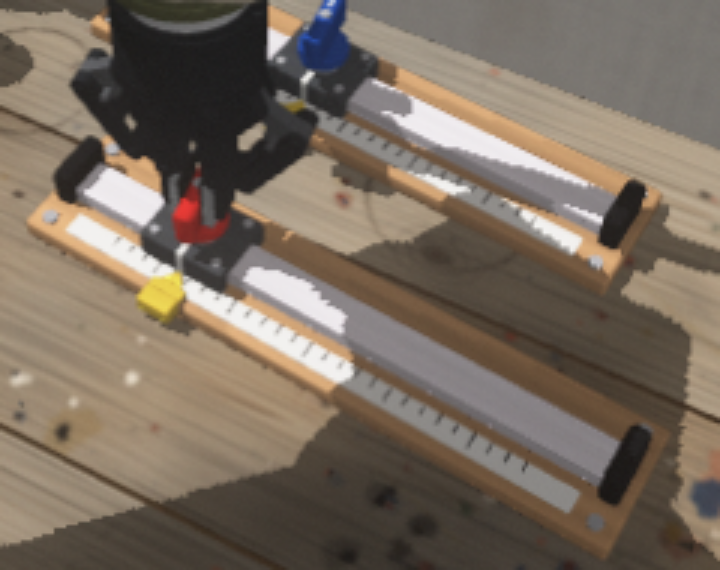

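In the scene view the line sits level with the arrow (0.1502 against 0.1498 m). The knob is at about 1.35, so I'll turn on to the end stop in small steps and watch the moment.

Request:
jog_arm(plan="0 0 0 0 0.05 0 0; 0 0 0 0 0 0 0; 0 0 0 0 0 0 0")

```text
clock: 8.2
tcp_pos: [0.4775, 0.009, 0.054]
tool_rot: [-1.572, -0.003, -3.062]
force: [-9.3, 3.2, 13.6]
finger_gap: 0.124
```

```bash
python3 -c "
from station import *
s=sense();print(s['tool_rot'],s['ft_torque'],s['qpos'][5])"
```

```text
[-1.57229044 -0.00341501 -3.06210382] [0.63176844 1.52303083 0.21987493] 1.26105070923825
```

Request:
jog_arm(plan="0 0 0 0 0.05 0 0; 0 0 0 0 0 0 0; 0 0 0 0 0 0 0")

```text
clock: 8.57
tcp_pos: [0.4775, 0.009, 0.054]
tool_rot: [-1.571, -0.004, -3.11]
force: [-9.6, 4.8, 13.9]
finger_gap: 0.125
```

```bash
python3 -c "
from station import *
s=sense();print(s['tool_rot'],s['ft_torque'],s['force'],s['qpos'][5])"
```

```text
[-1.57148556 -0.00360681 -3.10955266] [0.80454236 1.52306234 1.18409481] [-9.55678477  4.75258292 13.85764998] 1.3094044423469395
```

The moment jumped to 1.2 N m, so the knob is at its end stop. I'll unwind only the elastic overdrive, open and lift away.

Request:
jog_arm(plan="0 0 0 0 -0.03 0 0; 0 0 0 0 0 0 40; 0 0 0 0 0 0 50; 0 0 0 0 0 0 50; 0 0 0 0 0 0 50")

```text
clock: 9.2
tcp_pos: [0.4794, 0.0081, 0.0533]
tool_rot: [-1.571, 0.0, -3.083]
force: [0.3, -0.3, -0.9]
finger_gap: 0.499
```

Request:
jog_arm(plan="0 -15 0 0 0 0 50; 0 -35 0 0 0 0 50; 0 -45 0 0 0 0 50; 0 -45 0 0 0 0 50; 0 0 0 0 0 0 50")

```text
clock: 9.82
tcp_pos: [0.4805, 0.0079, 0.1962]
tool_rot: [-1.569, 0.006, -3.083]
force: [0.1, -0.0, -0.4]
finger_gap: 0.5
```

Request:
jog_arm(plan="50 0 0 0 0 0 50; 50 0 0 0 0 0 50; 40 0 0 0 0 0 50; 0 0 0 0 0 0 50; 0 0 0 0 0 0 50")

```text
clock: 10.45
tcp_pos: [0.3401, -0.0002, 0.1931]
tool_rot: [-1.571, 0.0, -3.083]
force: [-0.1, -0.5, 0.6]
finger_gap: 0.5
```

```bash
python3 - <<'E'
from h import *
from station import *
import pickle
for n,(a,b,c,e,f) in dict(wrist=(0,384,0,512,1.5),scene=(120,340,170,410,2.6),top=(110,260,165,385,3.6)).items():
    d=get_image(n);pickle.dump(d,open(n+'6.pkl','wb'));cv2.imwrite(f'pics/{n}6.png',cv2.resize(d['pixels'][a:b,c:e,::-1],None,fx=f,fy=f))
    W=cloud(d);m=masks(d)
    for c,cx in(('red',.48),('blue',.635)):
        q=W[m[c]&(W[...,2]>.07)&(W[...,2]<.083)&(abs(W[...,0]-cx)<.04)&(abs(W[...,1]-.008)<.05)]
        if len(q)>10:
            e,v=np.linalg.eigh(np.cov(q[:,:2].T));v=v[:,1]*np.sign(v[0,1]);print(n,c,len(q),q.mean(0).round(4),'rect',cv2.minAreaRect((q[:,:2]*1000).astype(np.float32)),'cw from rail',round(np.arctan2(v[0],v[1])-.0877,3))
s=sense();print(s['clock'],s['tcp_pos'],s['force'])
E
python3 meas.py 6 .15
```

```text
wrist red 449 [0.4649 0.0068 0.0743] rect ((464.49237060546875, 6.990484237670898), (16.999099731445312, 11.08734130859375), 3.461583375930786) cw from rail 1.371
scene red 119 [0.472  0.007  0.0754] rect ((477.26806640625, 8.176133155822754), (46.12858581542969, 11.008222579956055), 3.7042250633239746) cw from rail 1.461
scene blue 49 [0.6256 0.0051 0.0758] rect ((624.5245971679688, 5.372900009155273), (45.79549026489258, 10.632463455200195), 6.950923919677734) cw from rail 1.414
top red 103 [0.4772 0.0086 0.0754] rect ((479.1793212890625, 8.849616050720215), (45.73390579223633, 11.8502836227417), 4.568383693695068) cw from rail 1.382
top blue 30 [0.6368 0.0074 0.0756] rect ((638.310546875, 6.7988080978393555), (9.914175033569336, 17.97966957092285), 88.8075180053711) cw from rail 1.498
10.6 [ 3.40251794e-01 -1.55450421e-04  1.93070739e-01] [-0.77230318 -0.00268792  0.99011697]
wrist yel n 672 s 0.138 0.1601 mean 0.1489 z 0.0178
   t-0.050 n80 mid 0.1489 w 0.0204 z0.0178
   t-0.046 n126 mid 0.1489 w 0.0213 z0.0182
   t-0.042 n126 mid 0.1491 w 0.0220 z0.0184
   t-0.038 n127 mid 0.148
[... 395 characters left out ...]
 n26 mid 0.1500 w 0.0212 z0.0198
   t-0.038 n23 mid 0.1498 w 0.0189 z0.0188
   t-0.034 n16 mid 0.1494 w 0.0162 z0.0188
   t-0.030 n8 mid 0.1492 w 0.0064 z0.0186
   t-0.026 n3 mid 0.1504 w 0.0021 z0.0183
scene line side -1 9 s 0.1502 sd 0.0014 t -0.019
scene carriage s 0.121 0.1779 t -0.0227 0.0213
top yel n 109 s 0.1376 0.1607 mean 0.1497 z 0.0194
   t-0.050 n22 mid 0.1496 w 0.0210 z0.0200
   t-0.046 n21 mid 0.1497 w 0.0208 z0.0198
   t-0.042 n23 mid 0.1490 w 0.0227 z0.0195
   t-0.038 n22 mid 0.1503 w 0.0209 z0.0190
   t-0.034 n15 mid 0.1504 w 0.0165 z0.0183
   t-0.030 n4 mid 0.1497 w 0.0062 z0.0185
top line side -1 3 s 0.1568 sd 0.0017 t -0.0225
top carriage s 0.1218 0.1758 t -0.0214 0.0202
```

View pics/wrist6.png

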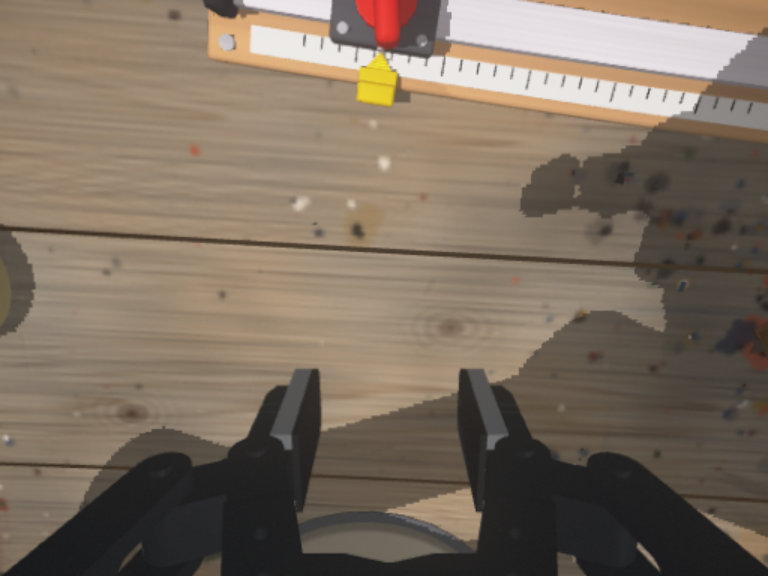

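View pics/scene6.png

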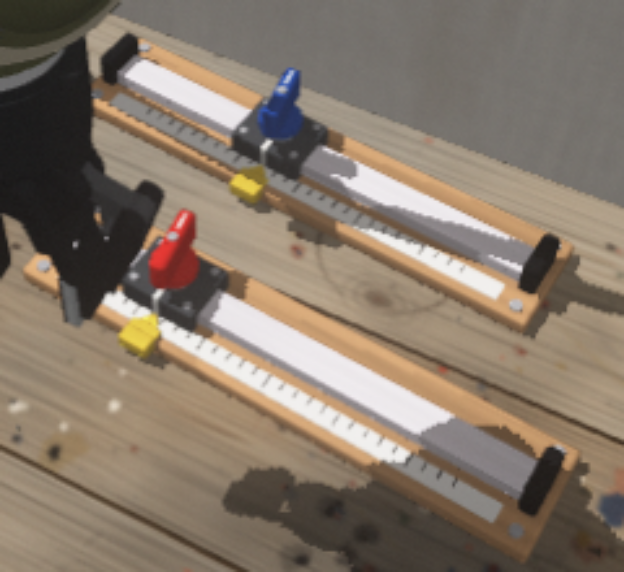

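View pics/top6.png

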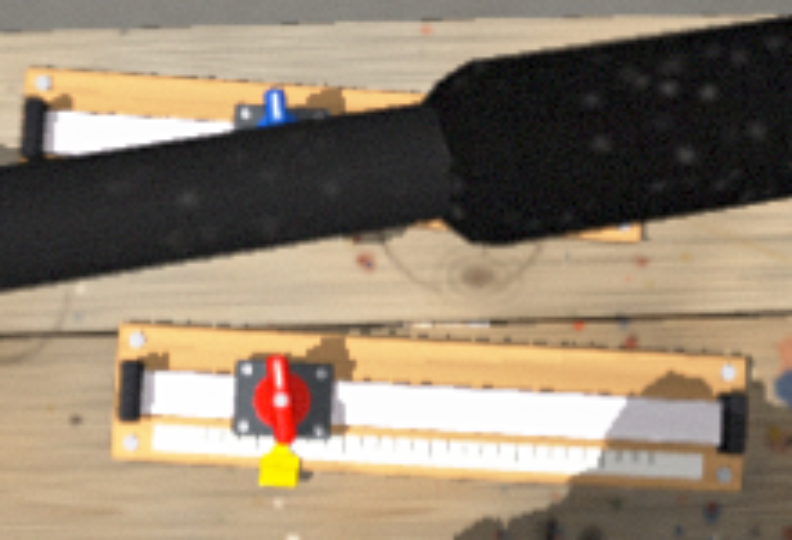

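All three views agree. The line is within about 0.5 mm of the arrow, the red bar is at about 1.40 rad, and the gripper is clear of everything. Handing in.

```bash
python3 -c "
from station import *
print(sign_off())"
```

```text
the job is handed in; nothing more can be done
None
```

The red stop is now at its yellow clip and locked. I gripped the red knob, slid the stop about 150 mm along its rail, then turned the knob clockwise to its end stop. I then let go, moved the arm clear, and handed in at about 10.6 s.

**Last checks:**
- **Position:** the white line measured 149 to 150 mm along the rail, against the same for the arrow. They differ by about 0.5 mm or less in the wrist and scene views. The carriage's middle in the top view is about 1 mm short of the arrow. The top view's own line reading (157 mm) came from only 3 pixels, and I disregarded it.
- **Red knob:** the end stop was felt as the twisting moment rose from 0.2 to 1.2 N m. After release the bar stood at 1.40 rad in the top view. Rougher fits gave 1.37 to 1.46, with part of the bar out of view or seen at a slant.
- **Blue stop:** I never touched it. The scene view showed it at its clip and its knob at about 1.41 rad. In the top view it is partly hidden by the overhead boom, so the 1.50 rad reading there is unreliable.

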